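Load the forage wheel with a willow ball

ROBOT

A 7-joint arm with a two-finger parallel gripper is mounted at the origin on the work surface. World frame = base frame: x ahead of the robot, y to its left, z up, the work surface at z = 0. Lengths are in m, angles in rad, forces in N, time in s.
With the tool pointing down it reaches from about 0.375 to 0.925 m from the base axis. Payload 3.1 kg.
Tool frame: the origin (TCP) lies between the finger pads; the fingertips stand 19 mm ahead of it and the grasp point (between the pads) is the TCP; z points along the fingers, y is the direction in which the jaws open and shut (so a half turn about z gives the same grasp; the last joint's range is limited). The gripper opens to 85 mm and grips with 20 to 120 N. Pads are 22 mm wide; open, the fingers measure 114 mm over their backs; the gripper's body (76 mm by 85 mm) begins 54 mm behind the grasp point. The pads swing forward as they close: fully open they stand 13 mm farther back than shut.
Start: joints at [-1.216, 0.383, 0.044, 1.598, -0.018, 1.161, -0.05], TCP at [0.284, 0.585, 0.25] pointing down, gripper open.
Joint ranges: [-2.61, 2.61], [-0.41, 2.15], [-1.48, 1.57], [0, 2.5], [-1.57, 4.71], [0.05, 1.97], [-2.85, 2.85]. Speed limits (rad/s): [2.79, 2.79, 3.14, 3.14, 3.14, 3.14, 3.14].

INTERFACE

Orientations are given as a unit quaternion [x, y, z, w].
In Python, from bench import move_ptp, movel, move_j, move_gripper, pause, inverse_kinematics, read_camera, camera_params, MotionError, sign_off, look_for, tip_of, read_time_s, read_qpos, read_joint_vel, read_effort, read_eef_pos, read_tcp_rot, read_ft_force, read_ft_torque, read_finger_gap gives the robot as it stands. Calls block until the motion is done:
- move_ptp(position, orientation): joint-space move of the TCP to a pose.
- movel(position, orientation=None, speed=0.15): straight line of the TCP; orientation=None keeps the orientation; speed is the mean speed in m/s.
- move_j(angles): joint-space move.
- move_gripper(opening, effort=None): finger opening in m; effort is the grip in N (None keeps the last); returns when the fingers have stopped.
- pause(seconds).
- inverse_kinematics(position, orientation): joint angles nearest the present ones, or None.
- read_camera(name): name is "scene" or "top"; returns the picture (480x640x3 uint8, red, green, blue); there is no depth.
- camera_params(name): a dict with "K" (3x3 intrinsics, pixels), "camera_from_world" (4x4, takes a point from world to camera coordinates). Camera axes: x right, y down, z forward; pixel columns grow to the right and rows downward; lengths in m; the calibration is good to about 2 mm. A picture is of the moment at which its call begins. camera_params takes no time and is no camera call.
A pose or a line that the arm cannot do raises MotionError and nothing moves.
- sign_off(): hands the job in, once; it reports no verdict.
Trained networks look in the newest picture that a camera, given by its name, has taken for a name from the list of things; names that differ only in an ending like _2 or _b are one class to them, and where a whole thing is asked for, a point or a joint stands for the part that bears it (a point fixed in the world has none). Each returns a list of dicts, best first, with "confidence" (0 to 1); they miss things now and then, are a little off and sometimes report something else, mostly with a low value. They report only what shows in the picture. A call takes as long as a camera call. They do not tell look-alikes from the thing itself.
- look_for(camera, name): "at" ([column, row] in pixels, amid what is visible of it).
- tip_of(camera, name): "at" ([column, row] in pixels: a listed point, or the origin of a listed thing).
Readings, each from a call of its own:
- read_time_s(): time.
- read_qpos(): joint angles.
- read_joint_vel(): joint speeds.
- read_effort(): joint torques, N m.
- read_eef_pos(): TCP position.
- read_tcp_rot(): TCP orientation.
- read_ft_force(): force on the tool from outside, world axes, zero at the start.
- read_ft_torque(): the same for the moment, N m.
- read_finger_gap(): finger opening in m.
Only numpy, scipy, OpenCV 4.12 (cv2) and the standard library are available. Lean on these libraries where they do the work, as an engineer would, in place of code of your own. Each camera call takes 0.05 s, during which the arm holds its last target. There are 200 camera calls.

TASK

The rabbit's wooden forage wheel on the ledge has one cup in its rim that has turned away from the top. Turn the wheel gently, with light fingertip pressure on its rim (never more than 15 N), until the cup faces straight up, then set the willow ball from its ring into the cup, without dropping it, and let go so that it stays there. Leave the jar, scoop and hay rack where they are.

Things in the scene. Friction and masses are not known exactly. Their poses are not given: they have to be found in the camera images.
- stand: plywood stand of the wheel, fixed to the ledge: base plate 190 x 160 x 12 mm, two uprights (50 x 14 mm, to 138 mm high) outside the wheel at y = +-68 mm. Origin under the centre of its base on the ledge, z up, its y axis along the wheel's axle; it may be turned about z by up to 0.35 rad
- axle_mid (a point): middle of the axle when unloaded, 115 mm above the ledge on the stand's centre, axes as the stand's. The axle sits in rubber bushes that give vertically, about 3 N per mm (at most 12 mm down), and spring back
- wheel: upright wooden drum, 180 mm diameter, 110 mm wide (too wide to pinch), turning without stops about its y axis (the stand's y); origin on the axle, z axis towards the cup. Smooth treads at |y| = 22 to 55 mm, flat slats 1.5 mm lower between. Takes 1 to 2 N at the rim to turn, stays where left. Bored 6 mm off centre, direction unknown: the rim's top rises and falls from 199 to 211 mm above the ledge as it turns
- cup (a point): where the ball's centre lies when seated in the cup: about 12 mm outside the rim, 96 mm from the axle; axes as the wheel's, z outward (straight up: z vertical). The cup is a recess in mid-rim, 44 mm along the axle, 41 mm along the rim, 20 mm deep; the ball rests on its edges
- holder: fixed dark wooden ring 30 mm high, 44 mm outside and 32 mm inside diameter, standing on the ledge; origin under its centre
- ball_center (a point): centre of the willow ball, a round ball 50 mm in diameter of about 40 g, at first resting on the ring with its centre 49 mm above the ledge
- jar: clear glass jar with a twist cap, 76 mm in diameter, 120 mm high, loose; leave alone
- scoop: orange litter scoop, blade 110 x 90 x 35 mm with a 125 mm handle to its -x, lying loose; leave alone
- hayrack: fixed metal hay rack, 200 x 100 x 154 mm; leave alone
There are look-alikes about, which are no part of the job. What is shaped like the part that bears ball_center but purple is not meant.

How it is judged:
On the way:
1. the wheel is turned until the cup faces straight up and rests there, the ball not yet in it (angle between cup's own z axis and vertical below 0.14 rad and angular speed of wheel below 0.15 rad/s and distance between ball_center and cup above 0.03 m), for 0.2 s.
At the end, for the whole second after the job is handed in: the ball lies seated in the cup (centre within 6 mm of its seat), the cup faces straight up within 8 degrees, the wheel is at rest and nothing touches it but the ball (angle between cup's own z axis and vertical below 0.14 rad and distance between ball_center and cup below 0.006 m and angular speed of wheel below 0.05 rad/s and contact force between the fingers and wheel below 0.1 N).
It fails at once if the robot presses on the wheel with more than 15 N (contact force between any of the fingers, the arm and wheel above 15 N).
It fails at once if the ball is dropped: falling free faster than 0.6 m/s (from some 18 mm or more) (linear speed of ball above 0.6 m/s and contact force between the fingers and ball below 0.01 N).
It fails at once if the jar or the scoop is moved by more than 15 mm (distance of any of jar, scoop from where it was at the start of the episode above 0.015 m).
It fails at once if the hay rack is struck (contact force between anything else and hayrack above 5 N).
It also fails if it takes over 72 s, if anything falls off the work surface, if the arm or the gripper's body presses on something with over 40 N, if the wrist force passes 120 N, or if a joint passes its speed limit or range.

## Working session

There is one attempt and no reset: what is moved stays moved. The work goes in short steps, each a Python script; the robot and the scene stay as the last script left them, time stands still between calls to the robot, and variables do not carry over. Pictures are saved under pics/ and viewed, about 8 in all and at most 12, crops included, and the job is handed in when it is done.

```bash
mkdir -p pics; cat > h.py <<'E'
import numpy as np, cv2
from bench import *
def snap(cam,fn=None):
    im=read_camera(cam)
    if fn: cv2.imwrite('pics/'+fn,cv2.cvtColor(im,cv2.COLOR_RGB2BGR))
    return im
def ray(cam,px):
    p=camera_params(cam);K=np.array(p['K']);T=np.array(p['camera_from_world']);R,t=T[:3,:3],T[:3,3]
    d=R.T@np.linalg.solve(K,[px[0],px[1],1.]);return -R.T@t,d
def atz(cam,px,z):
    c,d=ray(cam,px);return c+d*(z-c[2])/d[2]
def proj(cam,P):
    p=camera_params(cam);K=np.array(p['K']);T=np.array(p['camera_from_world'])
    q=K@(T[:3,:3]@np.asarray(P,float)+T[:3,3]);return q[:2]/q[2]
E
python3 - <<'E'
from h import *
np.set_printoptions(precision=3,suppress=True)
Z=dict(stand=0,axle_mid=.115,wheel=.115,cup=.2,holder=0,ball_center=.049,jar=0,scoop=0,hayrack=0)
for c in ['scene','top']:
    snap(c,c+'0.png'); print(c,ray(c,[320,240]))
    for n in Z:
        for f in (tip_of,look_for):
            for r in f(c,n)[:3]: print(n,f.__name__,np.round(r['at'],1),round(r['confidence'],2),atz(c,r['at'],Z[n]))
print(read_time_s(),read_tcp_rot())
E
```

```text
scene (array([1.446, 0.444, 1.066]), array([-0.669, -0.356, -0.653]))
stand call [286.5 276.8] 0.88 [ 0.557 -0.146  0.   ]
stand call [459.9 372.9] 0.19 [0.644 0.427 0.   ]
stand call [285.  259.5] 0.88 [ 0.492 -0.191  0.   ]
axle_mid call [290.5 246.8] 0.76 [ 0.54  -0.137  0.115]
axle_mid call [288.3 260.7] 0.82 [ 0.595 -0.111  0.115]
wheel call [291.8 245.1] 0.93 [ 0.531 -0.137  0.115]
wheel call [286.2 244.2] 0.97 [ 0.536 -0.154  0.115]
wheel call [458.2 379. ] 0.32 [0.748 0.43  0.115]
cup call [282.7 246.2] 0.91 [ 0.629 -0.105  0.2  ]
holder call [378.7 313.5] 0.54 [0.559 0.165 0.   ]
holder call [378.1 316.3] 0.47 [0.569 0.168 0.   ]
ball_center call [383.9 300.8] 0.75 [0.549 0.173 0.049]
ball_center call [370.2 334.9] 0.6 [0.678 0.187 0.049]
ball_center call [357.1 286. ] 0.56 [0.533 0.082 0.049]
ball_center call [369.3 335.2] 0.72 [0.68  0.185 0.049]
ball_center call [381.9 305.3] 0.66 [0.568 0.174 0.049]
ball_center call [355.3 287. ] 0.58 [0.539 0.079 0.049]
jar call [203.7 266.8] 0.58 [ 0.644 -0.401  0.   ]
jar call [202.8 253.5] 0.85 [ 0.595 -0.443  0.   ]
scoop call [460.
[... 815 characters left out ...]
.9 191.8] 0.6 [0.657 0.189 0.049]
ball_center call [234.9 227. ] 0.59 [0.566 0.174 0.049]
ball_center call [272.2 250.6] 0.53 [0.511 0.075 0.049]
jar call [452.1 207.4] 0.9 [ 0.662 -0.381  0.   ]
jar call [366.1 270.5] 0.66 [ 0.482 -0.164  0.   ]
jar call [460.  201.2] 0.78 [ 0.68  -0.401  0.   ]
scoop call [143.7 198.8] 0.59 [0.638 0.428 0.   ]
scoop call [140.1 189.4] 0.88 [0.663 0.44  0.   ]
scoop call [460.1 202.2] 0.22 [ 0.677 -0.402  0.   ]
hayrack call [492.2 292.6] 0.81 [ 0.445 -0.486  0.   ]
hayrack call [451.5 207.2] 0.74 [ 0.662 -0.379  0.   ]
hayrack call [518.9 275.8] 0.8 [ 0.492 -0.554  0.   ]
hayrack call [236.6 228.1] 0.65 [0.574 0.177 0.   ]
1.9 [ 0.224  0.974  0.    -0.   ]
```

View pics/scene0.png

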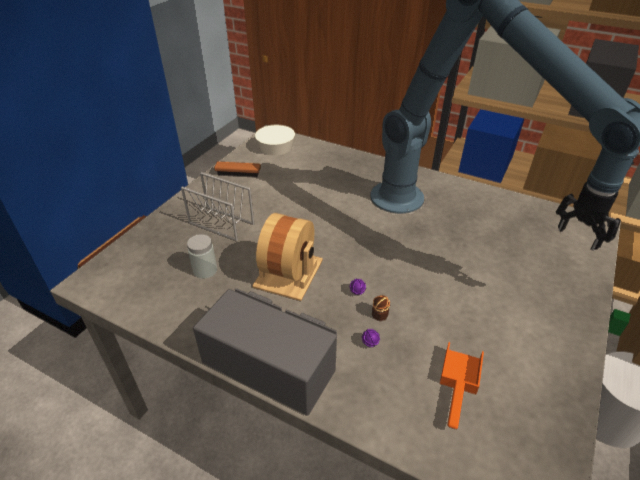

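View pics/top0.png

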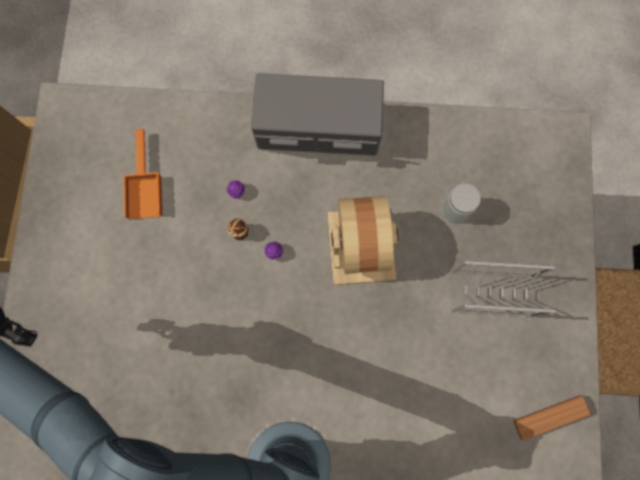

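The brown ball on its ring is at scene (381,305) and top (237,228). The wheel is at scene (287,246) and top (365,235). The purple balls are look-alikes. I'll zoom in on the wheel next.

```bash
python3 - <<'E'
import cv2,numpy as np
a=cv2.imread('pics/top0.png')[185:295,315:415];b=cv2.imread('pics/scene0.png')[200:305,240:335]
f=lambda i:cv2.resize(i,(400,440),interpolation=cv2.INTER_CUBIC)
cv2.imwrite('pics/w0.png',np.hstack([f(a),f(b)]))
E
```

```text
(no output)
```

View pics/w0.png

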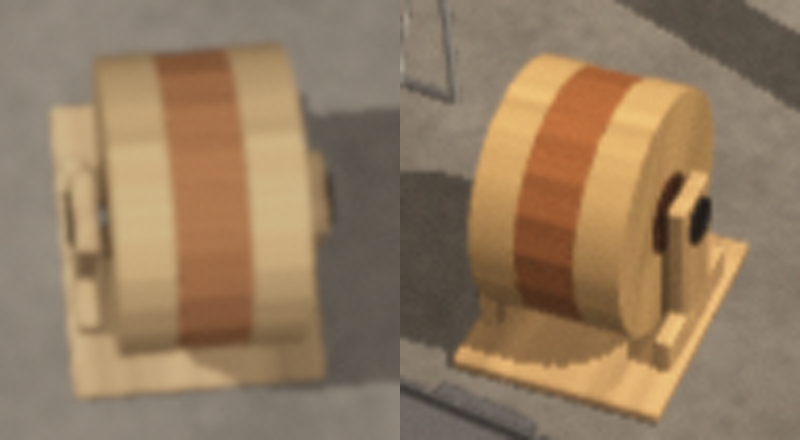

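The cup isn't visible from above or from the +x side. The top view's cup point (365,274) sits just past the rim's robot-side silhouette, so the cup faces about 100° towards -x. The wheel's top has to move towards +x. I'll work out the stand's yaw and the ball position, then approach.

```bash
cat >> h.py <<'E'
from scipy.spatial.transform import Rotation as Ro
def down(psi): return (Ro.from_euler('z',psi)*Ro.from_euler('x',np.pi)).as_quat()
E
python3 - <<'E'
from h import *
np.set_printoptions(precision=4,suppress=True)
ll,lr,ul=[atz('top',p,.012)[:2] for p in [(334.2,283.7),(396.2,278.7),(328,211.2)]]
print('corners',ll,lr,ul,np.linalg.norm(lr-ll),np.linalg.norm(ul-ll))
e=ll-lr;print('yaw',np.arctan2(-e[0],e[1]),np.arctan2((ul-ll)[1],(ul-ll)[0]),'centre',(lr+ul)/2)
# scene base corners in crop scale 4.21x,4.19y
s=[(240+x/4.21,200+y/4.19) for x,y in [(452-400,362),(658-400,418),(748-400,243)]]
A,B,C=[atz('scene',p,.012)[:2] for p in s]
print(A,B,C,np.linalg.norm(A-B),np.linalg.norm(C-B),'yaw',np.arctan2(-(B-A)[0],(B-A)[1]),np.arctan2((B-C)[1],(B-C)[0]),'centre',(A+C)/2)
# ball colour blob in both views
for c,(u,v) in dict(scene=(381,305),top=(237,228)).items():
    im=cv2.cvtColor(cv2.imread(f'pics/{c}0.png')[v-22:v+22,u-22:u+22],cv2.COLOR_BGR2HSV)
    m=((im[...,1]>110)&((im[...,0]<20))).astype(np.uint8);n,l,st,ce=cv2.connectedComponentsWithStats(m)
    k=1+np.argmax(st[1:,4]);p=ce[k]+[u-22,v-22];print(c,st[k],p,atz(c,p,.049),atz(c,p,.04))
for psi in (np.pi/2,-np.pi/2):
    print(psi,inverse_kinematics([.54,-.1,.26],down(psi)),inverse_kinematics([.567,.172,.05],down(psi-.7)),inverse_kinematics([.567,.172,.05],down(psi+.7)))
E
```

```text
corners [ 0.4421 -0.084 ] [ 0.464 -0.24 ] [ 0.6296 -0.0577] 0.15749711699112742 0.18934206167773307
yaw 0.13971469813296214 0.13978316864360452 centre [ 0.5468 -0.1488]
[ 0.6511 -0.2086] [ 0.628  -0.0519] [ 0.4393 -0.0809] 0.15840679987131343 0.19087953227986335 yaw 0.14659514085684838 0.15251736911048266 centre [ 0.5452 -0.1448]
scene [ 13  12  18  25 346] [380.5723 307.0925] [0.5756 0.1734 0.049 ] [0.5679 0.171  0.04  ]
top [ 13  13  20  20 255] [237.9059 228.4078] [0.5626 0.1658 0.049 ] [0.5645 0.1672 0.04  ]
1.5707963267948966 [-0.6133  0.2327  0.8296  1.8627 -0.1895  1.1273  0.2847] [-0.7841  0.5824  0.5225  1.8889 -0.4028  0.7757 -0.7405] [-0.6596  0.5507  0.364   1.883  -0.2747  0.7568  0.5564]
-1.5707963267948966 [-0.9656  0.5183  1.3956  1.8721 -0.5454  1.2236 -2.5338] [-0.3995  0.525   0.0431  1.8698 -0.0318  0.7475  2.1027] [-1.2767  1.1644  1.3606  1.9078 -1.2388  1.2539 -1.9075]
```

```bash
cat >> h.py <<'E'
YAW=.144; C=np.array([.546,-.147]); EX=np.array([np.cos(YAW),np.sin(YAW)]); EY=np.array([-np.sin(YAW),np.cos(YAW)])
Q=down(np.pi/2+YAW)
def st(x,y,z): return [*(C+x*EX+y*EY),z]
def stroke(x0,x1,target,f0,z0,y=.038,step=.004,verbose=True):
    """touch the rim at x0, drag to x1 at regulated normal force, lift. returns touch z"""
    movel(st(x0,y,z0+.008),Q,speed=.2)
    z=z0; log=[]
    while True:
        movel(st(x0,y,z),Q,speed=.03); F=read_ft_force()-f0
        if F[2]>1: break
        z-=.001
        if z<.205: raise SystemExit('no contact')
    zt=z;x=x0;s=np.sign(x1-x0)
    for _ in range(4):
        e=target-F[2]
        if abs(e)<1: break
        z-=np.clip(e/3000*.7,-.0015,.001); movel(st(x,y,z),Q,speed=.03); F=read_ft_force()-f0
    while s*(x1-x)>1e-4:
        z-=np.clip((target-F[2])/3000*.7,-.0015,.001)
        x+=s*min(step,abs(x1-x)); movel(st(x,y,z),Q,speed=.05); F=read_ft_force()-f0
        log.append((x*1e3,z*1e3,F@[*EX,0],F[2]))
        if np.linalg.norm(F)>12: z+=.002; movel(st(x,y,z),Q,speed=.05);F=read_ft_force()-f0
    movel(st(x,y,z+.012),Q,speed=.1)
    if verbose: print('touch',zt,'t',read_time_s());print(np.round(log,1))
    return zt
E
python3 - <<'E'
from h import *
np.set_printoptions(precision=3,suppress=True)
move_gripper(0.0,20)
move_ptp(st(-.035,.038,.26),Q)
pause(.2);f0=read_ft_force();print(read_time_s(),f0,read_eef_pos())
stroke(-.035,-.005,6,f0,.236)
snap('top','top1.png')
for n in ('cup','wheel'): print(n,[(np.round(r['at'],1),r['confidence']) for r in tip_of('top',n)[:2]])
print(read_time_s())
E
```

```text
5.4583 [ 0.161 -0.028 -0.291] [ 0.506 -0.114  0.26 ]
touch 0.23099999999999998 t 10.6417
[[-31.  226.    0.2   0.8]
 [-27.  225.    0.2   1.2]
 [-23.  224.    0.1   2.4]
 [-19.  223.2  -0.7   6.2]
 [-15.  223.2  -0.2   5.8]
 [-11.  223.2  -0.5   5.7]
 [ -7.  223.1   1.1   5.3]
 [ -5.  222.9   0.2   6. ]]
cup [(array([368.3, 277.8]), 0.7)]
wheel [(array([361.7, 232.8]), 0.78)]
10.7917
```

```bash
python3 - <<'E'
from h import *
a=read_ft_force();print([np.round(read_ft_force()-a,2) for _ in range(3)],read_time_s())
movel(st(-.1,.12,.27),Q,speed=.3)
b=[cv2.cvtColor(snap('top'),cv2.COLOR_RGB2BGR)[185:295,315:415],cv2.cvtColor(snap('scene'),cv2.COLOR_RGB2BGR)[200:305,240:335]]
print([(np.round(r['at'],1),r['confidence']) for r in tip_of('top','cup')[:2]+tip_of('scene','cup')])
f=lambda i:cv2.resize(i,(400,440),interpolation=cv2.INTER_CUBIC)
cv2.imwrite('pics/w1.png',np.hstack([f(i) for i in b]));print(read_time_s())
E
```

```text
[array([0., 0., 0.]), array([0., 0., 0.]), array([0., 0., 0.])] 10.7917
[(array([366.1, 274.7]), 0.98), (array([287.4, 245.8]), 0.46)]
11.575
```

View pics/w1.png

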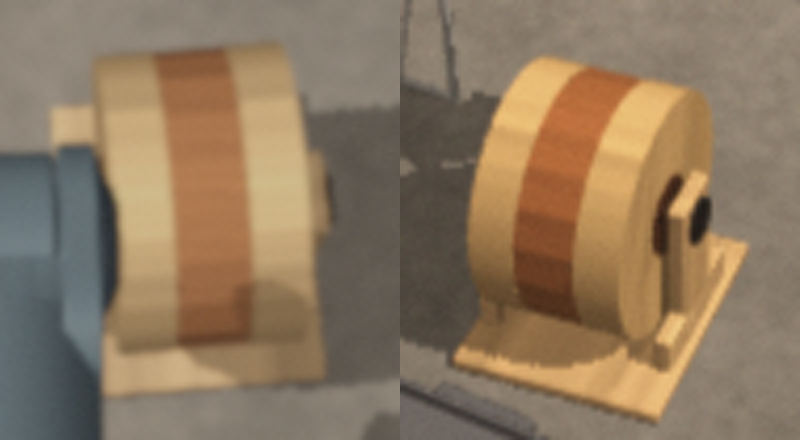

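Almost no turn came of it: the finger slipped at 6 N, and force noise gave a false early touch. I'll press harder, about 10.5 N, with averaged force readings.

```bash
cat >> h.py <<'E'
def force(f0,n=3):
    a=[]
    for _ in range(n): pause(.012);a.append(read_ft_force()-f0)
    return np.mean(a,0)
def drag(x0,x1,target,f0,z0,y=.038,step=.005,speed=.06):
    movel(st(x0,y,z0+.004),Q,speed=.25)
    z=z0; movel(st(x0,y,z),Q,speed=.05); F=force(f0); x=x0; log=[]; s=np.sign(x1-x0)
    for _ in range(12):
        if F[2]>target-1.2: break
        z-=np.clip((target-F[2])/3000*.8,0,.0012); movel(st(x,y,z),Q,speed=.04); F=force(f0)
    log.append((x*1e3,z*1e3,F@[*EX,0],F[2]))
    while s*(x1-x)>1e-4:
        z-=np.clip((target-F[2])/3000*.6,-.0015,.0008)
        x+=s*min(step,abs(x1-x)); movel(st(x,y,z),Q,speed=speed); F=force(f0,2)
        log.append((x*1e3,z*1e3,F@[*EX,0],F[2]))
        if np.linalg.norm(F)>13: print('hi',F); z+=.0012; movel(st(x,y,z),Q,speed=.1);F=force(f0,2)
    movel(st(x,y,z+.008),Q,speed=.15)
    print('t',read_time_s());print(np.round(log,1)); return z
E
python3 - <<'E'
from h import *
movel(st(-.02,.038,.24),Q,speed=.3);f0=force(0*np.ones(3),4);np.save('f0.npy',f0);print(f0)
drag(-.02,.03,10.5,f0,.225)
print([(np.round(r['at'],1),round(r['confidence'],2)) for r in (snap('top'),tip_of('top','cup'))[1]])
E
```

```text
[-0.22227177 -0.10563673  0.17460457]
t 16.9667
[[-20.  219.8  -1.9   9.4]
 [-15.  219.6  -0.4  10.2]
 [-10.  219.5   0.5  10. ]
 [ -5.  219.4   1.4   9.5]
 [  0.  219.2   1.9   9.1]
 [  5.  218.9   2.4   9.7]
 [ 10.  218.8   2.1   8.6]
 [ 15.  218.4   2.3   8. ]
 [ 20.  217.9   1.4   6.9]
 [ 25.  217.2   2.7   6.3]
 [ 30.  216.4   3.1   5.3]]
[(array([370.7, 270. ]), 0.97)]
```

```bash
python3 - <<'E'
from h import *
movel(st(-.03,.16,.26),Q,speed=.4)
b=[cv2.cvtColor(snap('top'),cv2.COLOR_RGB2BGR)[185:295,315:415],cv2.cvtColor(snap('scene'),cv2.COLOR_RGB2BGR)[200:305,240:335]]
print([(np.round(r['at'],1),r['confidence']) for r in tip_of('top','cup')[:2]+tip_of('scene','cup')])
f=lambda i:cv2.resize(i,(400,440),interpolation=cv2.INTER_CUBIC)
cv2.imwrite('pics/w2.png',np.hstack([f(i) for i in b]));print(read_time_s())
E
```

```text
[(array([368.4, 270.5]), 0.59), (array([143.7, 199.9]), 0.44), (array([297.6, 221.1]), 0.95)]
17.8
```

View pics/w2.png

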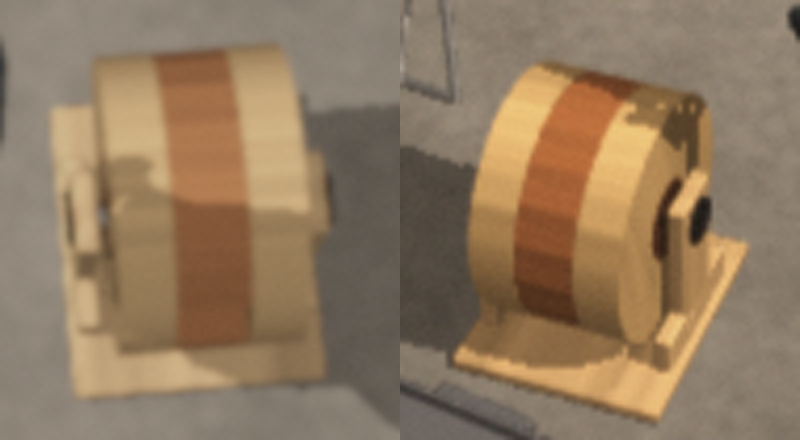

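```bash
cat >> h.py <<'E'
def cup_at(th): return st(-.096*np.sin(th),0,.115+.096*np.cos(th))   # th>0: cup leans to robot side (-x)
def fit(obs):
    T=np.radians(np.arange(-180,180,1)); e=[sum(np.sum((proj(c,cup_at(t))-p)**2) for c,p in obs) for t in T]
    i=np.argmin(e);return np.degrees(T[i]),np.sqrt(e[i])
E
python3 - <<'E'
from h import *
for o in ([('top',(364.7,273.6))],[('top',(366.1,274.7))],[('top',(369.5,270.2))],[('scene',(297.6,221.1))]): print(o,fit(o))
for t in range(0,150,15): print(t,proj('top',cup_at(np.radians(t))),proj('scene',cup_at(np.radians(t))))
E
```

```text
[('top', (364.7, 273.6))] (np.float64(122.0), np.float64(0.8661885246693253))
[('top', (366.1, 274.7))] (np.float64(116.00000000000001), np.float64(0.1873667627151846))
[('top', (369.5, 270.2))] (np.float64(65.0), np.float64(0.9838620017675078))
[('scene', (297.6, 221.1))] (np.float64(72.0), np.float64(0.013687378016371078))
0 [366.42644767 228.22408485] [284.9768821  221.60324863]
15 [367.43476871 239.35221573] [288.40207696 217.43566605]
30 [368.16281381 250.27071479] [291.58854333 215.43135712]
45 [368.55405632 260.09206017] [294.3206954  215.63294956]
60 [368.58504645 268.05823984] [296.43533217 217.92012534]
75 [368.2656783  273.61710037] [297.82512049 222.04666282]
90 [367.63454255 276.45844236] [298.43561892 227.67878057]
105 [366.7512359  276.51064963] [298.2589414 234.4281194]
120 [365.68782232 273.90851371] [297.32668467 241.87652625]
135 [364.52119731 268.94674287] [295.70384767 249.59284019]
```

```bash
python3 - <<'E'
from h import *
f0=np.load('f0.npy')
movel(st(-.03,.038,.235),Q,speed=.4)
drag(-.03,.032,10.,f0,.2205)
snap('top');a=tip_of('top','cup')
movel(st(.0,.19,.27),Q,speed=.4)
b=[cv2.cvtColor(snap('top'),cv2.COLOR_RGB2BGR)[185:295,315:415],cv2.cvtColor(snap('scene'),cv2.COLOR_RGB2BGR)[200:305,240:335]]
for c,rs in (('top',a),('top',tip_of('top','cup')),('scene',tip_of('scene','cup'))):
    for r in rs[:2]: print(c,np.round(r['at'],1),r['confidence'],fit([(c,r['at'])]))
f=lambda i:cv2.resize(i,(400,440),interpolation=cv2.INTER_CUBIC)
cv2.imwrite('pics/w3.png',np.hstack([f(i) for i in b]));print(read_time_s())
E
```

```text
t 24.425
[[-3.000e+01  2.137e+02 -2.100e+00  9.500e+00]
 [-2.500e+01  2.136e+02 -2.300e+00  1.150e+01]
 [-2.000e+01  2.139e+02 -7.000e-01  1.230e+01]
 [-1.500e+01  2.143e+02 -1.000e-01  1.180e+01]
 [-1.000e+01  2.147e+02  3.000e-01  1.120e+01]
 [-5.000e+00  2.149e+02  1.900e+00  1.030e+01]
 [ 0.000e+00  2.150e+02  1.900e+00  9.300e+00]
 [ 5.000e+00  2.149e+02  2.100e+00  9.500e+00]
 [ 1.000e+01  2.148e+02  1.300e+00  8.900e+00]
 [ 1.500e+01  2.145e+02  2.000e+00  7.600e+00]
 [ 2.000e+01  2.141e+02  2.900e+00  6.300e+00]
 [ 2.500e+01  2.133e+02  2.400e+00  6.000e+00]
 [ 3.000e+01  2.125e+02  2.300e+00  5.300e+00]
 [ 3.200e+01  2.117e+02  2.600e+00  6.600e+00]]
top [367.1 245.7] 0.72 (np.float64(24.000000000000004), np.float64(0.8589642774343585))
top [366.8 244.6] 0.9 (np.float64(22.0), np.float64(1.0160203405115218))
scene [290.8 217.9] 0.95 (np.float64(21.0), np.float64(1.8753566713651593))
scene [379.2 311.3] 0.62 (np.float64(171.0), np.float64(100.11026013278803))
25.2833
```

View pics/w3.png

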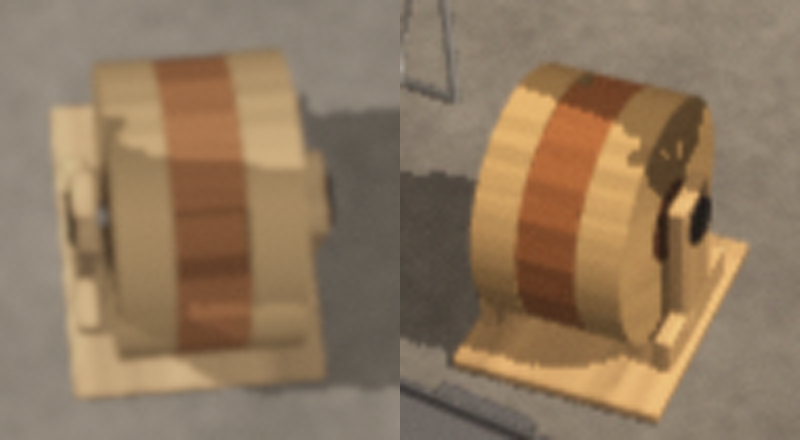

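The top view now shows the recess at crop rows 210–268, so its centre is about pixel row 245. All three readings put it 22–24° from upright, so one short drag remains.

```bash
python3 - <<'E'
from h import *
f0=np.load('f0.npy')
movel(st(-.015,.038,.23),Q,speed=.4)
drag(-.015,.0165,10.,f0,.2165)
snap('top');a=tip_of('top','cup')
movel(st(.0,.19,.27),Q,speed=.5)
b=[cv2.cvtColor(snap('top'),cv2.COLOR_RGB2BGR)[185:295,315:415],cv2.cvtColor(snap('scene'),cv2.COLOR_RGB2BGR)[200:305,240:335]]
for c,rs in (('top',a),('top',tip_of('top','cup')),('scene',tip_of('scene','cup'))):
    for r in rs[:2]: print(c,np.round(r['at'],1),r['confidence'],fit([(c,r['at'])]))
f=lambda i:cv2.resize(i,(400,440),interpolation=cv2.INTER_CUBIC)
cv2.imwrite('pics/w4.png',np.hstack([f(i) for i in b]));print(read_time_s())
# predicted recess edge rows in top crop for several tilts (rim 84 from axle at cup)
for t in (-8,-4,0,4,8):
    r=[]
    for s in (-1,1):
        th=np.radians(t); u=s*.0205; r.append((proj('top',st(-.083*np.sin(th)-u*np.cos(th),0,.115+.083*np.cos(th)-u*np.sin(th)))[1]-185)*4)
    print(t,np.round(r,1))
E
```

```text
t 29.2917
[[-15.  213.9  -1.4   9.3]
 [-10.  213.7   0.6   8.7]
 [ -5.  213.5   0.9   9.3]
 [  0.  213.3   0.9   8.5]
 [  5.  213.    1.2   9.7]
 [ 10.  213.    1.2   8.5]
 [ 15.  212.7   1.9   8.2]
 [ 16.5 212.3   1.    8. ]]
top [366.9 230.8] 0.78 (np.float64(4.0), np.float64(0.4030912195611964))
top [366.2 232.2] 0.88 (np.float64(5.0), np.float64(0.6611274305188811))
scene [283.2 220.2] 0.66 (np.float64(0.0), np.float64(2.2641591622643618))
30.0917
-8 [124.7 192.2]
-4 [133.4 202.7]
0 [142.6 213.2]
4 [152.1 223.8]
8 [162.  234.2]
```

View pics/w4.png

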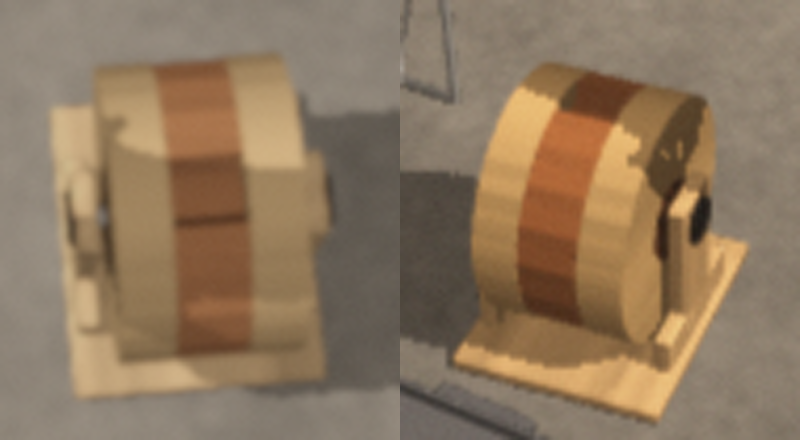

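The recess is at crop rows about 155–220, which matches a tilt of about 4°. I'll add a 6 mm nudge, then pick the ball.

```bash
python3 - <<'E'
from h import *
f0=np.load('f0.npy')
movel(st(0,.038,.225),Q,speed=.5)
drag(0,.006,10.,f0,.2145,step=.006)
movel(st(0,.19,.23),Q,speed=.5)
move_gripper(.078,20)
Qp=down(np.pi/2+YAW-.8)
move_ptp([.566,.171,.13],Qp)
snap('top');print('t',read_time_s())
for n in ('cup',):
    for c in ('top','scene'):
        if c=='scene': snap(c,'scene5.png')
        for r in tip_of(c,n)[:1]: print(c,np.round(r['at'],1),r['confidence'],fit([(c,r['at'])]))
im=cv2.cvtColor(snap('top'),cv2.COLOR_RGB2BGR)
f=lambda i:cv2.resize(i,(400,440),interpolation=cv2.INTER_CUBIC)
cv2.imwrite('pics/w5.png',np.hstack([f(im[185:295,315:415]),f(cv2.imread('pics/scene5.png')[225:335,330:430])]))
E
```

```text
t 32.1667
[[  0.  213.   -0.8   8.9]
 [  6.  212.8   1.3   7.7]]
t 34.1583
top [366.9 227. ] 0.89 (np.float64(-2.0), np.float64(0.6645098782610663))
scene [286.6 224.9] 0.8 (np.float64(-5.0), np.float64(3.135748315368474))
```

View pics/w5.png

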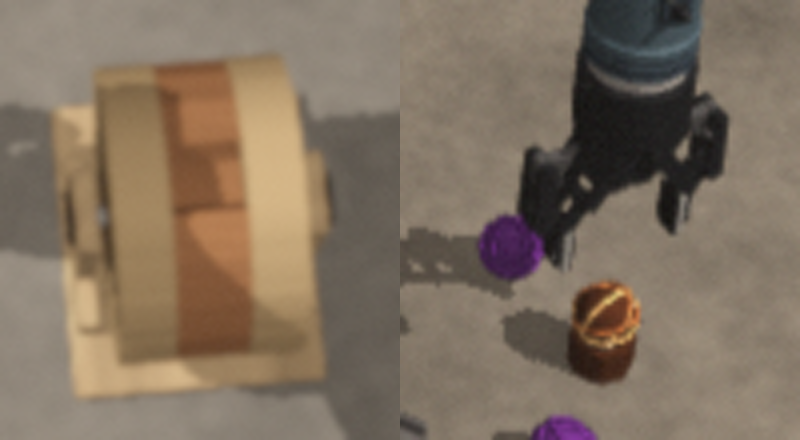

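The recess is now at rows about 145–210, so the cup is upright within about 1°. The open gripper stands over the brown ball, clear of the purple ones. Now the grasp.

```bash
python3 - <<'E'
from h import *
for c in ('top','scene'): print(c,atz(c,(381.7,303.7) if c=='scene' else (236.3,227),.049))
Qp=down(np.pi/2+YAW-.8); p=[.565,.1705]
f0=force(np.zeros(3))
movel([*p,.053],Qp,speed=.12); print(force(f0))
move_gripper(.0,20);print('gap',read_finger_gap(),force(f0))
movel([*p,.08],Qp,speed=.06);print('gap',read_finger_gap(),force(f0))
movel([*p,.30],Qp,speed=.25)
move_ptp(st(0,0,.30),Q);print('gap',read_finger_gap(),read_time_s())
top=cv2.cvtColor(snap('top'),cv2.COLOR_RGB2BGR)[185:295,315:415];s=cv2.cvtColor(snap('scene'),cv2.COLOR_RGB2BGR)[185:305,230:340]
for r in tip_of('scene','ball_center')[:3]: print(np.round(r['at'],1),r['confidence'])
print('tcp',read_eef_pos(),proj('scene',read_eef_pos()))
f=lambda i:cv2.resize(i,(400,440),interpolation=cv2.INTER_CUBIC)
cv2.imwrite('pics/w6.png',np.hstack([f(top),f(s)]))
E
```

```text
top [0.566019   0.17017347 0.049     ]
scene [0.5625046  0.17125997 0.049     ]
[ 0.30004425 -0.31557235  0.461138  ]
gap 0.04895084844225907 [0.05021579 0.82084979 3.53070131]
gap 0.04885023512061519 [ 0.05104969 -0.24982136 -0.49470259]
gap 0.048405805069504905 38.4583
[355.4 287.4] 0.78
[283.3 198.7] 0.59
[369.7 337.5] 0.56
tcp [ 0.5466462  -0.14493338  0.29955549] [284.03530883 196.42168566]
```

View pics/w6.png

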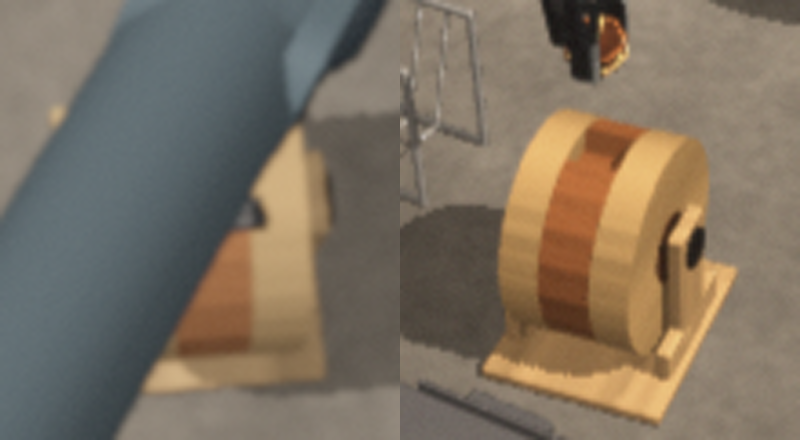

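The ball is held (gap 48.4 mm). The recess is on top of the wheel at crop (610,155), directly below the ball. I'll lower it with force feedback.

```bash
python3 - <<'E'
from h import *
movel(st(0,0,.228),Q,speed=.15);pause(.15);print('tcp',read_eef_pos(),st(0,0,.228))
f0=force(np.zeros(3),6);z=.224
while z>.206:
    movel(st(0,0,z),Q,speed=.03);F=force(f0,4)
    if z<.219: print(round(z,4),np.round(F,1),round(read_finger_gap(),4))
    if F[2]>2.5: break
    z-=.001
print('t',read_time_s())
s=cv2.cvtColor(snap('scene'),cv2.COLOR_RGB2BGR)[185:305,230:340]
cv2.imwrite('pics/w7.png',cv2.resize(s,(550,600),interpolation=cv2.INTER_CUBIC))
E
```

```text
tcp [ 0.54705258 -0.14739943  0.22943077] [np.float64(0.546), np.float64(-0.147), 0.228]
0.218 [-0.3  0.5  1. ] 0.0488
0.217 [-0.9  1.3  2.4] 0.0487
0.216 [-1.   1.2  4.6] 0.0486
t 42.025
```

View pics/w7.png

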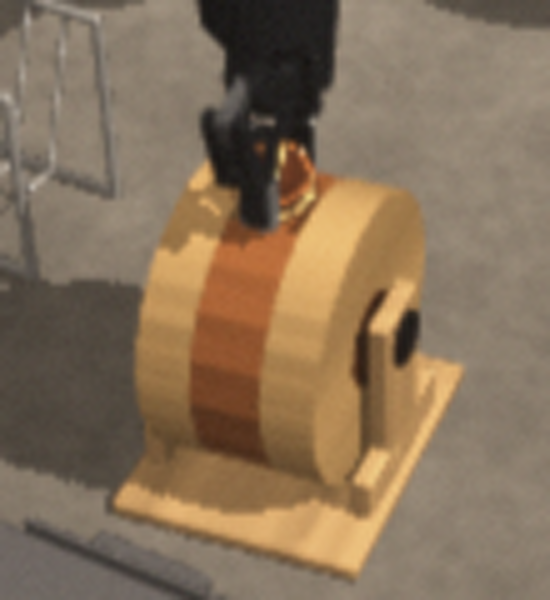

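```bash
python3 - <<'E'
from h import *
def P(z): return [.546-.0008,-.147+.001,z]
movel(P(.2168),Q,speed=.02);pause(.1)
move_gripper(.056,20);pause(.2);move_gripper(.068,20);pause(.2)
print('gap',read_finger_gap(),read_eef_pos())
movel(P(.29),Q,speed=.06)
movel([.50,.08,.33],Q,speed=.4);print('t',read_time_s())
top=cv2.cvtColor(snap('top'),cv2.COLOR_RGB2BGR)[185:295,315:415]
for r in tip_of('top','ball_center')[:4]: print('top',np.round(r['at'],1),r['confidence'],atz('top',r['at'],.211))
s=cv2.cvtColor(snap('scene'),cv2.COLOR_RGB2BGR)[200:310,235:335]
for r in tip_of('scene','ball_center')[:4]: print('scene',np.round(r['at'],1),r['confidence'],atz('scene',r['at'],.211))
for c in('top','scene'): print(c,'expected seat',[np.round(proj(c,cup_at(np.radians(t))),1) for t in(-8,0,8)])
f=lambda i:cv2.resize(i,(400,440),interpolation=cv2.INTER_CUBIC)
cv2.imwrite('pics/w8.png',np.hstack([f(top),f(s)]))
E
```

```text
gap 0.06841235270081328 [ 0.54522747 -0.14599656  0.21682726]
t 45.45
top [368.8 225.6] 0.84 [ 0.55232607 -0.15204516  0.211     ]
top [271.8 253.4] 0.48 [0.47651069 0.06025734 0.211     ]
scene [368.  337.3] 0.81 [0.80894842 0.22629155 0.211     ]
scene [284.3 220.3] 0.8 [ 0.54182198 -0.15178773  0.211     ]
scene [353.6 286.2] 0.49 [0.68307183 0.13221115 0.211     ]
top expected seat [array([365.8, 222.5]), array([366.4, 228.2]), array([367. , 234.1])]
scene expected seat [array([283.1, 224.6]), array([285. , 221.6]), array([286.8, 219.1])]
```

View pics/w8.png

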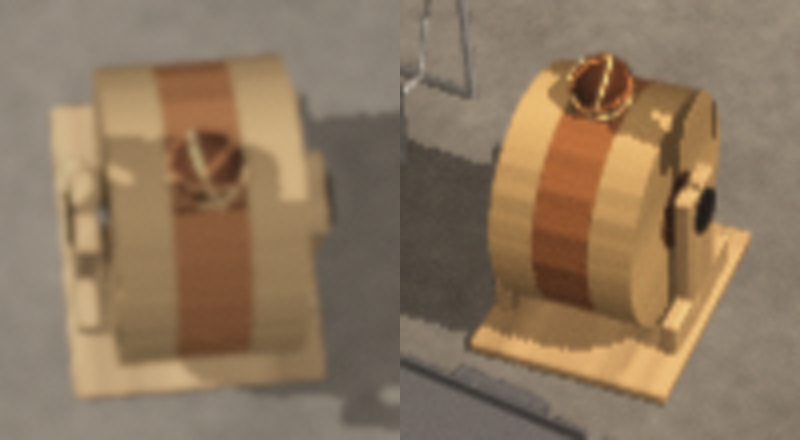

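The ball sits in the cup at top (366.8,227.5) and scene (285,221.5). The expected seat for an upright cup is (366.4,228.2) and (285.0,221.6). The gripper is clear.

```bash
python3 -c "
from bench import *
sign_off();print(read_time_s())"
```

```text
the job is handed in; nothing more can be done
the job is handed in; nothing more can be done
```

The willow ball is seated in the upright cup, and I handed the job in at about 45.6 s. The hand-in reports no verdict.

- **Turning:** I turned the wheel about 118° in five fingertip drags on a tread. The highest averaged vertical force I logged was 12.3 N. The first drag, at 6 N, mostly slipped, so the rest were at about 10 N.
- **Placing:** I took the ball from its ring and lowered it until I felt about 4.6 N through it. I then let go and withdrew.

**Last checks:**
- **Ball position:** measured from the pictures, the ball's centre was within about 1 pixel (roughly 2 mm) of the predicted seat in both cameras.
- **Cup angle:** the recess's edges in the top picture before placing showed a tilt of about 0–1°. The trained network disagreed a little, at −2° from the top camera and −5° from the scene camera. All of these are inside the 8° limit.
- **Network ball points after release:** these were 2–3 pixels off the seat in the top view and about 1.5 in the scene view. I relied on the pictures instead.
- **Not checked:** I did not measure the jar, scoop and hay rack again afterwards. I kept the arm away from them throughout.

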